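# Mist the marble, then turn its dish a quarter and hold it up

## Task

Mist the glass marble where it lies in its oblong wooden dish: press the cap of the little pump sprayer that faces it right down and let it spring back. Then take the dish by its long sides without touching the marble, lift it straight up clear of the counter, and in the air turn it a quarter turn, either way, so that an end instead of a long side faces the nozzle, keeping it level, the marble in the middle, and not disturbing the things round about. Finish holding the dish still and level, not put down, pointing straight at the nozzle with the marble at nozzle height and about as far from the sprayer as it stood, ready for my second squirt.

Things in the scene. Friction and masses are not known exactly. Their poses are not given: they have to be found in the camera images.
- sprayer: small amber pump-spray bottle (33 mm across, paper label) in a wooden block 64 x 64 x 22 mm screwed to the counter; cannot move; 98 mm high in all. Origin: on the bottle's upright axis at counter level; z up, x the level direction in which the nozzle sprays. The dish starts 155 to 190 mm away along x, within about 10 mm of the spray line, a long side facing the nozzle
- sprayer_cap (a joint): travel of the black spray cap on top of the bottle, in m: 0 up, grows as it is pressed straight down, 0.008 fully down. The spring pushes back with 3 N at the start and 10 N fully down, and returns the cap when let go
- cap_top (a point): centre of the cap's flat round top, 24 mm across, 98 mm above the counter when up; moves down with the cap
- nozzle (a point): mouth of the nozzle, on the side of the cap, 14 mm out along the sprayer's x, 90 mm above the counter when the cap is up
- dish: oblong light-wood dish, 130 mm long (x) by 58 wide (y) by 28 high, 0.1 to 0.17 kg, straight upright long sides 6 mm thick, rounded corners. Origin: centre of the underside; x along its length, z up. The hollow, 46 mm wide, slopes down to the middle (9 degrees along, 14 across), where the floor is 10 mm above the underside. Take it across its width at mid-length, low down
- marble: loose glass marble, blue with white swirls, 30 mm across, 36 g, rolls freely. Origin: its centre; at rest it lies in the middle of the dish, 25 mm above the dish's underside, so that its top stands 12 mm above the dish's rim
- door_knob: bystander: brass door knob standing on its round foot, 58 mm across, 57 mm high; origin: centre of the underside
- clock: bystander: brass drum alarm clock, 72 mm across, 40 mm deep, 97 mm high; origin: centre of the underside
- tape_roll: bystander: pale ring-shaped roll of tape lying flat, 84 mm across, 19 mm high; origin: centre of the underside
- pen_pot: bystander: metal pen pot, 80 mm across, 100 mm high, pens reaching to 160 mm; origin: centre of the underside
Things that resemble listed ones, but are neither listed nor needed, are in the scene too. Of the things shaped like the dish, the wood one is meant.

How it is judged:
By the outcome, as a careful person would: the job done as asked, in the order asked, and still so for the second after the job is handed in, while the arm keeps its last pose, push and grip.
It also fails if it takes over 58 s, if anything falls off the work surface, if the arm or the gripper's body presses on something with over 40 N, if the wrist force passes 120 N, or if a joint passes its speed limit or range.

## Robot

A 6-joint arm with a two-finger parallel gripper is mounted at the origin on the work surface. World frame = base frame: x ahead of the robot, y to its left, z up, the work surface at z = 0. Lengths are in m, angles in degrees, forces in N, time in s.
With the tool pointing down it reaches from about 0.25 to 0.725 m from the base axis. Payload 9.7 kg.
Tool frame: the origin (TCP) lies at the very end of the fingers, on their centre line; the grasp point (between the pads) lies 19 mm behind it; z points along the fingers, y is the line along which they close (so a half turn about z gives the same grasp; the last joint's range is limited). The gripper opens to 85 mm and grips with 20 to 120 N. Pads are 22 mm wide; open, the fingers measure 114 mm over their backs; the gripper's body (76 mm by 85 mm) begins 54 mm behind the grasp point. The pads swing forward as they close: fully open they stand 13 mm farther back than shut.
Start: joints at [68.411, 4.979, 10.078, 95.1, 0, 90], TCP at [0.202, 0.511, 0.231] pointing down, gripper open.
Joint ranges: [-179.16, 179.16], [-48.56, 103.87], [-65.8, 70.77], [-126.05, 130.52], [-82.76, 87.17], [-180, 180]. Speed limits (degrees/s): [127.2, 127.2, 147.25, 180, 180, 180].

## Interface

Orientations are given as [roll, pitch, yaw] about the fixed x, y, z axes, in that order (R = Rz(yaw) Ry(pitch) Rx(roll)).
In Python, from workcell import telemetry, optics, workorder gives the robot as it stands.
- The arm moves only by the shell command python3 -m handwheel 'ROWS' [FORCE]. ROWS is JSON, a list of rows, each an object of numbers: "tx", "ty", "tz": the shift along the tool's x, y, z in m; "ax", "ay", "az": the turn, a rotation vector about the tool's x, y, z in degrees; "jaw": the gripper command: -1 is shut, 1 is fully open, values between are in proportion. A call has exactly 10 rows; each row shifts and turns the commanded pose from where the row before left it, along the tool's axes as they then stand; what a row does not reach is not made up. A row lasts 1/8 s, in which the tool goes at most 62.5 mm and 10.7 degrees, less where a joint would pass 70% of its speed; a pose out of reach is approached as far as the arm can. A call is refused whole if a number of a shift passes 0.0625 or a number of a turn 10.7, either way. A call with a gripper value outside its range is refused whole. The fingers move at their own pace and stop on an object; FORCE is the grip in N (left out, the last holds). Time passes only in rows, so rows that do not move let the fingers close, or fill a call up. It gives the time, the measured TCP pose, the force, the opening and the grip force at its end, in the units of the state.
- telemetry.get_obs(): the state, without advancing time (a new reading comes with each control period).
- optics.camera(name): name is "side" or "top"; returns a dict with "color" (480x640x3 uint8, red, green, blue), "K" (3x3 intrinsics, pixels), "extrinsics" (4x4, takes a point from camera to world coordinates). Camera axes: x right, y down, z forward; pixel columns grow to the right and rows downward; lengths in m; the calibration is good to about 2 mm. A picture is of the moment at which its call begins. There is no depth.
- workorder.job_done(): hands the job in; it is judged then, once.
The state is a dict: "time": time; "q": joint angles; "qd": joint speeds; "joint_efforts": joint torques, N m; "ee_pos": TCP position; "tcp_rot": TCP orientation; "wrist_force": force on the tool from outside, world axes, zero at the start; "torque": the same for the moment, N m; "opening": finger opening in m; "grasp_force": force on a finger pad.
Only numpy, scipy, OpenCV 4.12 (cv2) and the standard library are available. Lean on these libraries where they do the work, as an engineer would, in place of code of your own. Each camera call takes 0.05 s, during which the arm holds its last target. There are 200 camera calls.

## Working session

There is one attempt and no reset: what is moved stays moved. The work goes in short steps, Python scripts to look and compute and a shell command to move; the robot and the scene stay as the last step left them, time stands still between calls to the robot, and variables do not carry over. Pictures are saved under pics/ and viewed, at most 10 in all, crops included, and the job is handed in when it is done.

```bash
mkdir -p pics; cat > h.py <<'E'
import numpy as np, cv2, json
from workcell import telemetry, optics, workorder
def snap(n,f):
    c=optics.camera(n); cv2.imwrite('pics/'+f,cv2.cvtColor(c['color'],cv2.COLOR_RGB2BGR))
    np.savez('cam_'+n,K=c['K'],E=c['extrinsics']); return c
def proj(n,P):
    d=np.load('cam_'+n+'.npz'); P=np.atleast_2d(P); E=np.linalg.inv(d['E'])
    p=(E[:3,:3]@P.T+E[:3,3:]); u=d['K']@p; return (u[:2]/u[2]).T
def ray(n,u,v):
    d=np.load('cam_'+n+'.npz'); r=d['E'][:3,:3]@np.linalg.inv(d['K'])@[u,v,1]
    return d['E'][:3,3],r/np.linalg.norm(r)
def onz(n,u,v,z):
    o,r=ray(n,u,v); return o+r*(z-o[2])/r[2]
def tri(a,b):
    A=np.zeros((3,3));y=np.zeros(3)
    rs=[ray('top',*a),ray('side',*b)]
    for o,r in rs:
        M=np.eye(3)-np.outer(r,r);A+=M;y+=M@o
    X=np.linalg.solve(A,y)
    return X,[np.linalg.norm(np.cross(X-o,r)) for o,r in rs]
E
python3 - <<'E'
from h import *
for n in('top','side'):
    c=snap(n,n+'0.png');print(c['K'],c['extrinsics'].round(3))
print(telemetry.get_obs())
E
```

```text
[[604.09076333   0.         322.21533227]
 [  0.         604.09076333 240.14967297]
 [  0.           0.           1.        ]] [[ 0.002 -0.984  0.177  0.257]
 [-1.     0.     0.013  0.038]
 [-0.013 -0.177 -0.984  1.357]
 [ 0.     0.     0.     1.   ]]
[[441.70989109   0.         318.36814979]
 [  0.         441.70989109 246.61573088]
 [  0.           0.           1.        ]] [[-0.99  -0.089  0.108  0.406]
 [-0.139  0.501 -0.854  0.775]
 [ 0.022 -0.861 -0.509  0.509]
 [ 0.     0.     0.     1.   ]]
{'time': 0.1, 'q': array([ 6.84122335e+01,  5.00771116e+00,  1.00397173e+01,  9.51006724e+01,
       -7.88881120e-04,  9.00008251e+01]), 'qd': array([-0.03313817, -0.07073043,  0.13719047,  0.10187178,  0.01847   ,
       -0.04587451]), 'joint_efforts': array([-2.64091810e-03, -5.21567953e+01,  4.65650690e+01,  1.61243352e-02,
       -9.51611628e-05, -4.82069211e-06]), 'ee_pos': array([0.2022857 , 0.51122359, 0.23066273]), 'tcp_rot': array([-1.79931334e+02,  7.89869377e-04,  1.58411409e+02]), 'wrist_force': array([-0.7689884 , -0.276999  , -0.27737911]), 'torque': array([-0.005557  ,  0.0363324 , -0.00296239]), 'grasp_force': 0.0, 'opening': 0.0852807396352947}
```

View pics/top0.png

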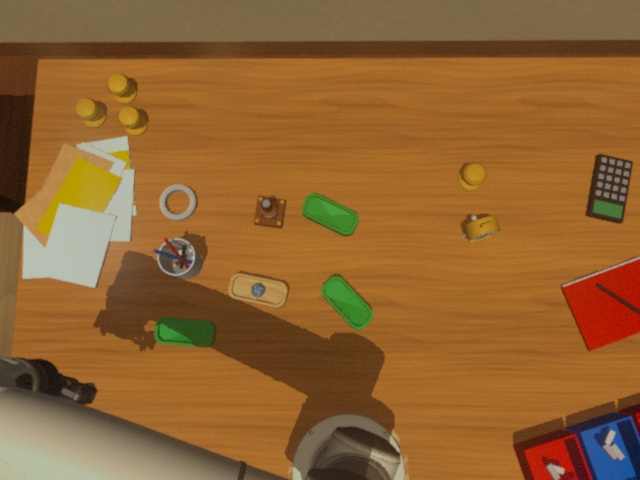

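View pics/side0.png

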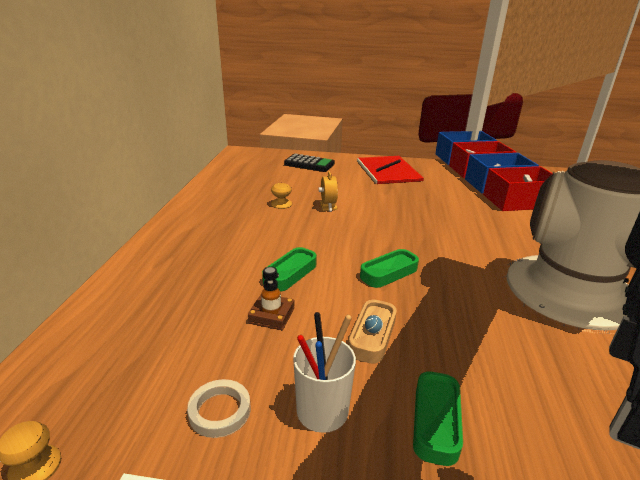

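Top view: sprayer at about (269,208), wooden dish with marble at (258,290), pen pot at (178,258), tape at (178,203). Side view: cap at (269,271), marble at (373,324). I'll enlarge both for exact pixels.

```bash
python3 - <<'E'
import cv2,numpy as np
t=cv2.imread('pics/top0.png')[185:310,220:300]; s=cv2.imread('pics/side0.png')[255:365,245:405]
cv2.imwrite('pics/tz.png',cv2.resize(t,None,fx=4.8,fy=4.8,interpolation=cv2.INTER_CUBIC))
cv2.imwrite('pics/sz.png',cv2.resize(s,None,fx=5,fy=5,interpolation=cv2.INTER_CUBIC))
E
```

```text
(no output)
```

View pics/tz.png

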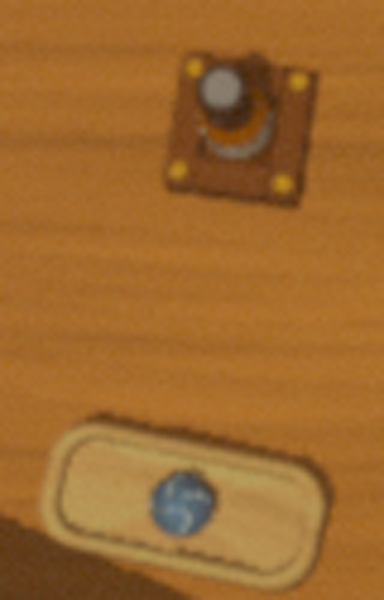

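View pics/sz.png

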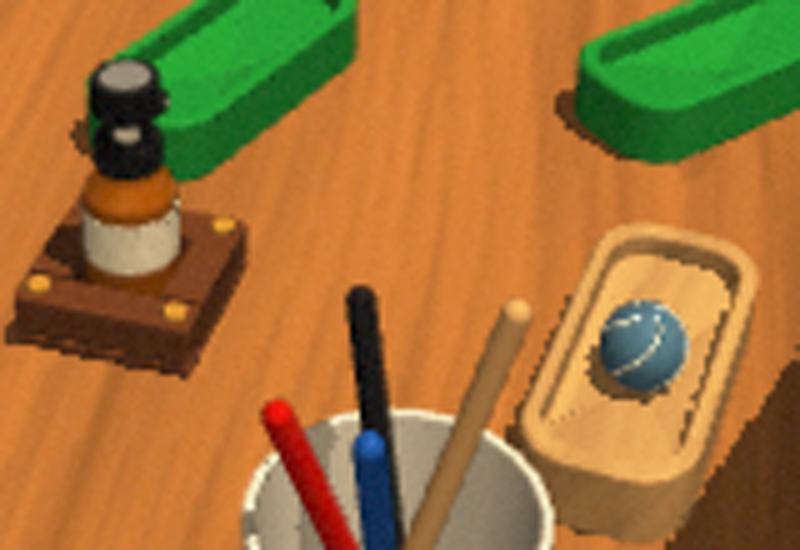

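```bash
cat > m.py <<'E'
from h import *
T=lambda x,y:((x+.5)/4.8-.5+220,(y+.5)/4.8-.5+185)
S=lambda x,y:((x+.5)/5-.5+245,(y+.5)/5-.5+255)
E
python3 - <<'E'
from m import *
cap,e=tri(T(221,89),S(128,76));print('cap',cap.round(4),e)
mb,e=tri(T(183,503),S(643,346));print('marble',mb.round(4),e)
sc=np.array([onz('top',*T(*p),.022) for p in[(194,68),(299,82),(283,184),(177,171)]]);print('screws top',sc.round(4),sc.mean(0))
s2=np.array([onz('side',*S(*p),.022) for p in[(39,285),(176,312),(223,226)]]);print('side',s2.round(4),(s2[0]+s2[2])/2)
ang=lambda v:np.degrees(np.arctan2(v[1],v[0]))
print('x dirs',[ang(v) for v in(sc[3]-sc[0],sc[2]-sc[1])],'y dirs',[ang(v)for v in(sc[1]-sc[0],sc[2]-sc[3])], ang(s2[1]-s2[0]),ang(s2[1]-s2[2]))
d=mb-cap;print('cap->marble',ang(d),np.hypot(*d[:2]))
# dish outline, top view: wood mask
im=cv2.imread('pics/top0.png');
hsv=cv2.cvtColor(im,cv2.COLOR_BGR2HSV)
for p in [(235,285),(275,300),(258,300),(258,310),(300,270)]: print(p,hsv[p[1],p[0]])
r=[onz('top',*T(*p),.028) for p in[(105,424),(290,461),(235,586),(80,556)]]
print(np.round(r,4),ang(r[1]-r[0]),ang(r[2]-r[3]))
rs=[onz('side',*S(*p),.028) for p in[(612,232),(530,400),(752,275),(695,455)]]
print(np.round(rs,4),ang(rs[1]-rs[0]),ang(rs[3]-rs[2]))
for n,uv in(('pot',(178,243)),):pass
print('pot rim',onz('top',180,250,.1),'tape',onz('top',178,202,.019))
E
```

```text
cap [0.5623 0.1769 0.0992] [np.float64(0.0009949156759785605), np.float64(0.000994915675978544)]
marble [0.3843 0.199  0.0261] [np.float64(0.0010320981696923812), np.float64(0.0010320981696924796)]
screws top [[0.5924 0.1985 0.022 ]
 [0.5855 0.1485 0.022 ]
 [0.5362 0.1554 0.022 ]
 [0.5425 0.2055 0.022 ]] [0.56412103 0.17699097 0.022     ]
side [[0.5907 0.1965 0.022 ]
 [0.5411 0.2028 0.022 ]
 [0.5347 0.1533 0.022 ]] [0.56271516 0.17489178 0.022     ]
x dirs [np.float64(171.99612556633704), np.float64(172.08041858046377)] y dirs [np.float64(-97.85782774321478), np.float64(-97.16802895084832)] 172.71351018233491 82.58769115350762
cap->marble 172.90393164232222 0.17934947547591032
(235, 285) [ 19 134 184]
(275, 300) [ 19 142 181]
(258, 300) [ 18 161 130]
(258, 310) [ 15 200  98]
(300, 270) [ 16 193 174]
[[0.4217 0.2356 0.028 ]
 [0.4046 0.1497 0.028 ]
 [0.3472 0.1741 0.028 ]
 [0.3608 0.2455 0.028 ]] -101.2871080473706 -100.81012556479844
[[0.3963 0.1414 0.028 ]
 [0.4185 0.234  0.028 ]
 [0.3472 0.1576 0.028 ]
 [0.3657 0.2508 0.028 ]] 76.55865663810033 78.7695669678387
pot rim [0.46157514 0.35640339 0.1       ] tape [0.58582086 0.38631594 0.019     ]
```

Sprayer axis ≈ (0.563, 0.1765), spray heading ≈ 172.4°; marble ≈ (0.384, 0.199), 180 mm out; dish axis ≈ 78.5°. Next I go over the cap with the gripper shut.

```bash
python3 -m handwheel '[{"tx":-0.025,"ty":-0.0098,"jaw":-1},{"tx":-0.046,"ty":-0.0179,"jaw":-1},{"tx":-0.048,"ty":-0.0187,"jaw":-1},{"tx":-0.048,"ty":-0.0187,"jaw":-1},{"tx":-0.048,"ty":-0.0187,"jaw":-1},{"tx":-0.048,"ty":-0.0187,"jaw":-1},{"tx":-0.048,"ty":-0.0187,"jaw":-1},{"tx":-0.048,"ty":-0.0187,"jaw":-1},{"tx":-0.048,"ty":-0.0187,"jaw":-1},{"tx":-0.046,"ty":-0.0175,"jaw":-1}]' 
python3 -m handwheel '[{"az":5,"jaw":-1},{"az":10,"jaw":-1},{"az":10,"jaw":-1},{"az":10,"tz":0.01,"jaw":-1},{"az":10,"tz":0.02,"jaw":-1},{"az":10,"tz":0.02,"jaw":-1},{"az":10,"tz":0.02,"jaw":-1},{"az":10,"tz":0.02,"jaw":-1},{"az":5,"tz":0.01,"jaw":-1},{"jaw":-1}]'
python3 -c "
from h import *
snap('side','s1.png');snap('top','t1.png');print(telemetry.get_obs())"
```

```text
{'time': 0.2, 'q': array([6.84127547e+01, 4.99840901e+00, 1.00498739e+01, 9.51005564e+01,
       7.52418647e-04, 9.00014790e+01]), 'qd': array([-0.11881731, -0.16524721,  0.28513148, -0.07100215,  0.14060952,
        0.10344767]), 'joint_efforts': array([ 2.54067818e-03, -5.20149457e+01,  4.64625800e+01,  1.12747337e-02,
        2.07862631e-04, -1.36446153e-05]), 'ee_pos': array([0.2022927 , 0.51127569, 0.23084297]), 'tcp_rot': array([-1.79950909e+02, -7.51151172e-04,  1.58411275e+02]), 'wrist_force': array([0.47977963, 0.13361141, 0.32154083]), 'torque': array([ 0.04824617, -0.0225593 , -0.01287982]), 'grasp_force': 0.0, 'opening': 0.0852995387088798}$[0]: bad value
$[0]: bad value
```

```bash
python3 -m handwheel '[{"tx":-0.025,"ty":-0.0098,"tz":0,"ax":0,"ay":0,"az":0,"jaw":-1},{"tx":-0.046,"ty":-0.0179,"tz":0,"ax":0,"ay":0,"az":0,"jaw":-1},{"tx":-0.048,"ty":-0.0187,"tz":0,"ax":0,"ay":0,"az":0,"jaw":-1},{"tx":-0.048,"ty":-0.0187,"tz":0,"ax":0,"ay":0,"az":0,"jaw":-1},{"tx":-0.048,"ty":-0.0187,"tz":0,"ax":0,"ay":0,"az":0,"jaw":-1},{"tx":-0.048,"ty":-0.0187,"tz":0,"ax":0,"ay":0,"az":0,"jaw":-1},{"tx":-0.048,"ty":-0.0187,"tz":0,"ax":0,"ay":0,"az":0,"jaw":-1},{"tx":-0.048,"ty":-0.0187,"tz":0,"ax":0,"ay":0,"az":0,"jaw":-1},{"tx":-0.048,"ty":-0.0187,"tz":0,"ax":0,"ay":0,"az":0,"jaw":-1},{"tx":-0.046,"ty":-0.0175,"tz":0,"ax":0,"ay":0,"az":0,"jaw":-1}]' 
```

```text
time: 1.45
ee_pos: [0.5599, 0.1795, 0.2311]
tcp_rot: [-180.0, -0.0, 158.4]
wrist_force: [1.6, 0.6, 0.5]
opening: -0.0001
grasp_force: 0.0
```

```bash
python3 -m handwheel '[{"tx":0,"ty":0,"tz":0,"ax":0,"ay":0,"az":5,"jaw":-1},{"tx":0,"ty":0,"tz":0,"ax":0,"ay":0,"az":10,"jaw":-1},{"tx":0,"ty":0,"tz":0,"ax":0,"ay":0,"az":10,"jaw":-1},{"tx":0,"ty":0,"tz":0.01,"ax":0,"ay":0,"az":10,"jaw":-1},{"tx":0,"ty":0,"tz":0.02,"ax":0,"ay":0,"az":10,"jaw":-1},{"tx":0,"ty":0,"tz":0.02,"ax":0,"ay":0,"az":10,"jaw":-1},{"tx":0,"ty":0,"tz":0.02,"ax":0,"ay":0,"az":10,"jaw":-1},{"tx":0,"ty":0,"tz":0.02,"ax":0,"ay":0,"az":10,"jaw":-1},{"tx":0,"ty":0,"tz":0.01,"ax":0,"ay":0,"az":5,"jaw":-1},{"tx":0,"ty":0,"tz":0,"ax":0,"ay":0,"az":0,"jaw":-1}]'
python3 - <<'E'
from h import *
c=snap('side','s1.png');d=snap('top','t1.png')
o=telemetry.get_obs();print({k:np.round(o[k],4) for k in('time','q','ee_pos','tcp_rot','wrist_force')})
print(proj('side',o['ee_pos']),proj('top',o['ee_pos']))
s=cv2.imread('pics/s1.png')[170:370,200:400];t=cv2.imread('pics/t1.png')[170:370,170:370]
cv2.imwrite('pics/a1.png',cv2.resize(np.hstack([s,t]),None,fx=2,fy=2,interpolation=cv2.INTER_CUBIC))
E
```

```text
time: 2.7
ee_pos: [0.5583, 0.1808, 0.1303]
tcp_rot: [-179.9, 0.1, 78.5]
wrist_force: [0.1, 0.5, -0.2]
opening: 0.0001
grasp_force: 0.0
{'time': np.float64(2.8), 'q': array([ 17.9461,   9.2457,   3.7536,  84.4987,  -0.    , 119.4142]), 'ee_pos': array([0.5589, 0.181 , 0.1316]), 'tcp_rot': array([ 1.79992e+02, -4.50000e-03,  7.85319e+01]), 'wrist_force': array([-0.0303,  0.643 ,  0.8092])}
[[270.42924802 254.53354058]] [[262.04539111 201.55305995]]
```

View pics/a1.png

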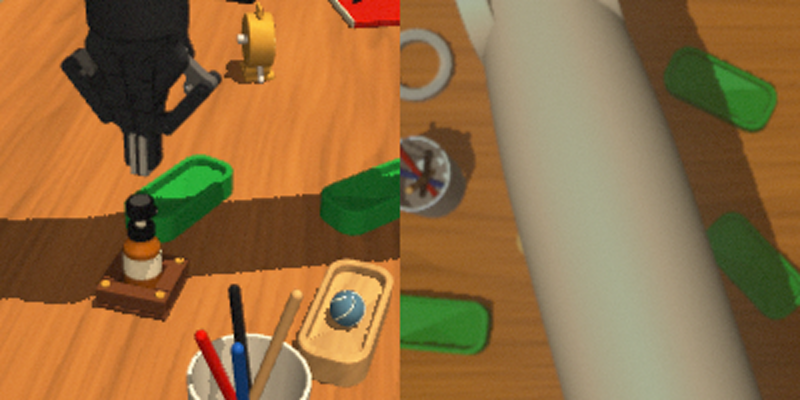

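The shut fingertips hang just above the cap (tip at side px ≈ (271,255)), as projected. I'll correct 4 mm and press.

```bash
python3 -m handwheel '[{"tx":-0.0033,"ty":0.0049,"tz":0.003,"ax":0,"ay":0,"az":0,"jaw":-1},{"tx":0,"ty":0,"tz":0.008,"ax":0,"ay":0,"az":0,"jaw":-1},{"tx":0,"ty":0,"tz":0.008,"ax":0,"ay":0,"az":0,"jaw":-1},{"tx":0,"ty":0,"tz":0.006,"ax":0,"ay":0,"az":0,"jaw":-1},{"tx":0,"ty":0,"tz":0.004,"ax":0,"ay":0,"az":0,"jaw":-1},{"tx":0,"ty":0,"tz":0.003,"ax":0,"ay":0,"az":0,"jaw":-1},{"tx":0,"ty":0,"tz":0.003,"ax":0,"ay":0,"az":0,"jaw":-1},{"tx":0,"ty":0,"tz":0.003,"ax":0,"ay":0,"az":0,"jaw":-1},{"tx":0,"ty":0,"tz":0.002,"ax":0,"ay":0,"az":0,"jaw":-1},{"tx":0,"ty":0,"tz":0,"ax":0,"ay":0,"az":0,"jaw":-1}]'
```

```text
time: 4.05
ee_pos: [0.563, 0.1768, 0.0922]
tcp_rot: [180.0, -0.0, 78.4]
wrist_force: [-3.6, -0.7, 8.2]
opening: -0.0002
grasp_force: 4.0
```

```bash
python3 -m handwheel '[{"tx":0,"ty":0,"tz":0.001,"ax":0,"ay":0,"az":0,"jaw":-1},{"tx":0,"ty":0,"tz":0.001,"ax":0,"ay":0,"az":0,"jaw":-1},{"tx":0,"ty":0,"tz":0.0005,"ax":0,"ay":0,"az":0,"jaw":-1},{"tx":0,"ty":0,"tz":0.0005,"ax":0,"ay":0,"az":0,"jaw":-1},{"tx":0,"ty":0,"tz":0.0005,"ax":0,"ay":0,"az":0,"jaw":-1},{"tx":0,"ty":0,"tz":0,"ax":0,"ay":0,"az":0,"jaw":-1},{"tx":0,"ty":0,"tz":0,"ax":0,"ay":0,"az":0,"jaw":-1},{"tx":0,"ty":0,"tz":0,"ax":0,"ay":0,"az":0,"jaw":-1},{"tx":0,"ty":0,"tz":0,"ax":0,"ay":0,"az":0,"jaw":-1},{"tx":0,"ty":0,"tz":0,"ax":0,"ay":0,"az":0,"jaw":-1}]'
```

```text
time: 5.3
ee_pos: [0.5631, 0.1768, 0.09]
tcp_rot: [179.9, -0.1, 78.4]
wrist_force: [-6.6, -1.8, 15.4]
opening: 0.0001
grasp_force: 7.7
```

Bottomed (15 N > 10 N, z = 0.090 m). Release, and go above the dish while opening.

```bash
python3 -m handwheel '[{"tx":0,"ty":0,"tz":-0.006,"ax":0,"ay":0,"az":0,"jaw":-1},{"tx":0,"ty":0,"tz":-0.01,"ax":0,"ay":0,"az":0,"jaw":-1},{"tx":0,"ty":0,"tz":-0.02,"ax":0,"ay":0,"az":0,"jaw":-1},{"tx":0,"ty":0,"tz":-0.02,"ax":0,"ay":0,"az":0,"jaw":-1},{"tx":-0.0024,"ty":-0.03,"tz":-0.01,"ax":0,"ay":0,"az":0,"jaw":-1},{"tx":-0.0024,"ty":-0.03,"tz":0,"ax":0,"ay":0,"az":0,"jaw":-1},{"tx":-0.0024,"ty":-0.03,"tz":0,"ax":0,"ay":0,"az":0,"jaw":1},{"tx":-0.0024,"ty":-0.03,"tz":0,"ax":0,"ay":0,"az":0,"jaw":1},{"tx":-0.0024,"ty":-0.03,"tz":0,"ax":0,"ay":0,"az":0,"jaw":1},{"tx":-0.0021,"ty":-0.0298,"tz":0,"ax":0,"ay":0,"az":0,"jaw":1}]'
python3 - <<'E'
from h import *
c=snap('side','s2.png');d=snap('top','t2.png')
o=telemetry.get_obs();print({k:np.round(o[k],4) for k in('time','ee_pos','tcp_rot','opening')})
s=cv2.imread('pics/s2.png')[190:390,230:430]
cv2.imwrite('pics/a2.png',cv2.resize(s,None,fx=3,fy=3,interpolation=cv2.INTER_CUBIC))
# dish outline from first top image (outer rim, wood-light mask)
im=cv2.imread('pics/top0.png');h=cv2.cvtColor(im,cv2.COLOR_BGR2HSV)
m=((h[...,0]>15)&(h[...,1]<165)&(h[...,2]>135)).astype(np.uint8);m[:265]=0;m[315:]=0;m[:,:225]=0;m[:,292:]=0
k,l,st,_=cv2.connectedComponentsWithStats(m);i=1+st[1:,4].argmax()
p=cv2.convexHull(np.argwhere(l==i)[:,::-1].astype(np.int32))[:,0]
w=np.array([onz('top',*q,.028)[:2] for q in p],np.float32)
print(cv2.minAreaRect(w*1000))
E
```

```text
time: 6.55
ee_pos: [0.3831, 0.1991, 0.1539]
tcp_rot: [180.0, -0.0, 78.4]
wrist_force: [-0.1, 0.2, 0.5]
opening: 0.0724
grasp_force: 0.0
{'time': np.float64(6.65), 'ee_pos': array([0.3823, 0.1993, 0.1543]), 'tcp_rot': array([ 1.799909e+02, -2.420000e-02,  7.848570e+01]), 'opening': np.float64(0.0849)}
((383.9958801269531, 199.74331665039062), (129.5924072265625, 59.3206787109375), 78.13744354248047)
```

View pics/a2.png

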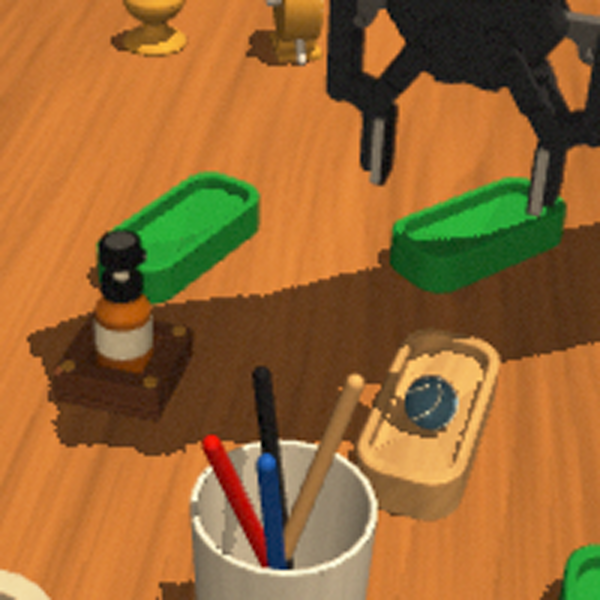

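Cap is back up and the marble central; rim fit gives dish centre (0.384, 0.1997) at 78.1°, 130×59 mm. Tips seen at side px (355.7,250.8), (408.8,260.8). I'll descend around the dish.

```bash
python3 -m handwheel '[{"tx":0.0005,"ty":0.0016,"tz":0.01,"ax":0,"ay":0,"az":0.3,"jaw":1},{"tx":0,"ty":0,"tz":0.018,"ax":0,"ay":0,"az":0,"jaw":1},{"tx":0,"ty":0,"tz":0.02,"ax":0,"ay":0,"az":0,"jaw":1},{"tx":0,"ty":0,"tz":0.02,"ax":0,"ay":0,"az":0,"jaw":1},{"tx":0,"ty":0,"tz":0.02,"ax":0,"ay":0,"az":0,"jaw":1},{"tx":0,"ty":0,"tz":0.02,"ax":0,"ay":0,"az":0,"jaw":1},{"tx":0,"ty":0,"tz":0.018,"ax":0,"ay":0,"az":0,"jaw":1},{"tx":0,"ty":0,"tz":0.014,"ax":0,"ay":0,"az":0,"jaw":1},{"tx":0,"ty":0,"tz":0.008,"ax":0,"ay":0,"az":0,"jaw":1},{"tx":0,"ty":0,"tz":0,"ax":0,"ay":0,"az":0,"jaw":1}]'
python3 - <<'E'
from h import *
p=np.array([.3823,.1993,.1543]);y=np.array([.98,-.199,0])*.0425
for s in(1,-1):
    for dz in(0,.005,.01,.015): print(s,dz,proj('side',p+s*y+[0,0,dz]).round(1))
c=snap('side','s3.png');o=telemetry.get_obs();print({k:np.round(o[k],4) for k in('time','ee_pos','tcp_rot','opening','wrist_force')})
s=cv2.imread('pics/s3.png')[240:390,290:490]
cv2.imwrite('pics/a3.png',cv2.resize(s,None,fx=4,fy=4,interpolation=cv2.INTER_CUBIC))
E
```

```text
time: 7.9
ee_pos: [0.3855, 0.1991, 0.0054]
tcp_rot: [-180.0, 0.0, 78.1]
wrist_force: [-1.1, 0.3, 0.8]
opening: 0.0855
grasp_force: 0.0
1 0 [[354.  253.3]]
1 0.005 [[354.2 250.5]]
1 0.01 [[354.4 247.7]]
1 0.015 [[354.6 244.9]]
-1 0 [[409.1 264.2]]
-1 0.005 [[409.5 261.4]]
-1 0.01 [[409.9 258.5]]
-1 0.015 [[410.4 255.6]]
{'time': np.float64(7.95), 'ee_pos': array([0.3858, 0.1993, 0.006 ]), 'tcp_rot': array([ 1.799891e+02, -6.800000e-03,  7.810980e+01]), 'opening': np.float64(0.0853), 'wrist_force': array([-0.3728,  0.2473, -0.81  ])}
```

View pics/a3.png

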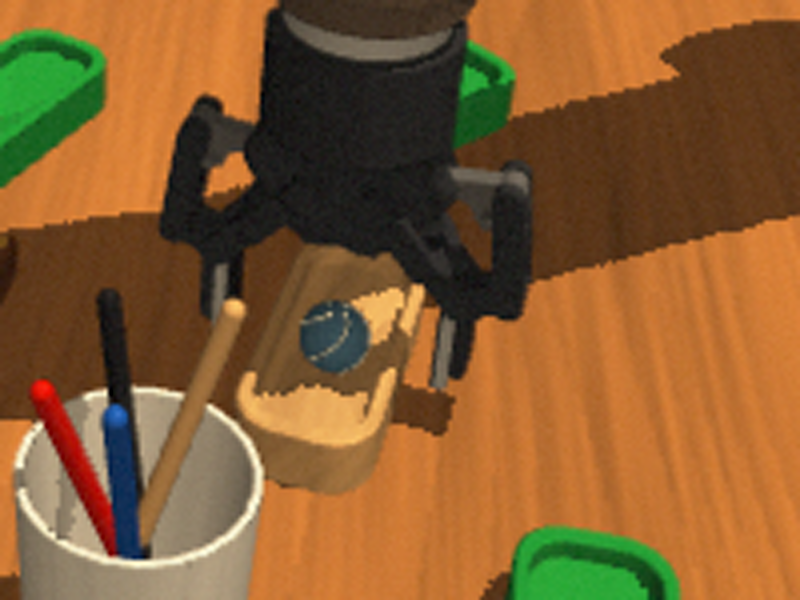

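Fingers straddle the dish evenly at mid-length, marble clear and centred (about px (373,324)). I'll lower 8 mm and close gradually.

```bash
python3 -m handwheel '[{"tx":0,"ty":-0.0015,"tz":0.003,"ax":0,"ay":0,"az":0,"jaw":0.8},{"tx":0,"ty":0,"tz":0.003,"ax":0,"ay":0,"az":0,"jaw":0.65},{"tx":0,"ty":0,"tz":0.002,"ax":0,"ay":0,"az":0,"jaw":0.5},{"tx":0,"ty":0,"tz":0,"ax":0,"ay":0,"az":0,"jaw":0.45},{"tx":0,"ty":0,"tz":0,"ax":0,"ay":0,"az":0,"jaw":0.42},{"tx":0,"ty":0,"tz":0,"ax":0,"ay":0,"az":0,"jaw":0.4},{"tx":0,"ty":0,"tz":0,"ax":0,"ay":0,"az":0,"jaw":0.38},{"tx":0,"ty":0,"tz":0,"ax":0,"ay":0,"az":0,"jaw":0.36},{"tx":0,"ty":0,"tz":0,"ax":0,"ay":0,"az":0,"jaw":0.34},{"tx":0,"ty":0,"tz":0,"ax":0,"ay":0,"az":0,"jaw":0.3}]' 40
```

```text
time: 9.2
ee_pos: [0.3844, 0.1996, -0.0019]
tcp_rot: [180.0, -0.0, 78.1]
wrist_force: [0.3, -1.0, 4.9]
opening: 0.0572
grasp_force: 42.8
```

```bash
python3 -m handwheel '[{"tx":0,"ty":0,"tz":0,"ax":0,"ay":0,"az":0,"jaw":0.2},{"tx":0,"ty":0,"tz":0,"ax":0,"ay":0,"az":0,"jaw":0},{"tx":0,"ty":0,"tz":0,"ax":0,"ay":0,"az":0,"jaw":-0.5},{"tx":0,"ty":0,"tz":0,"ax":0,"ay":0,"az":0,"jaw":-1},{"tx":0,"ty":0,"tz":0,"ax":0,"ay":0,"az":0,"jaw":-1},{"tx":0,"ty":0,"tz":0,"ax":0,"ay":0,"az":0,"jaw":-1},{"tx":0,"ty":0,"tz":0,"ax":0,"ay":0,"az":0,"jaw":-1},{"tx":0,"ty":0,"tz":0,"ax":0,"ay":0,"az":0,"jaw":-1},{"tx":0,"ty":0,"tz":0,"ax":0,"ay":0,"az":0,"jaw":-1},{"tx":0,"ty":0,"tz":0,"ax":0,"ay":0,"az":0,"jaw":-1}]' 40
```

```text
time: 10.45
ee_pos: [0.3845, 0.1996, -0.0018]
tcp_rot: [180.0, -0.0, 78.1]
wrist_force: [1.1, -1.4, 4.8]
opening: 0.0575
grasp_force: 42.8
```

Gripped (42 N, 57.5 mm). Lift straight up 65 mm, gently.

```bash
python3 -m handwheel '[{"tx":0,"ty":0,"tz":-0.001,"ax":0,"ay":0,"az":0,"jaw":-1},{"tx":0,"ty":0,"tz":-0.003,"ax":0,"ay":0,"az":0,"jaw":-1},{"tx":0,"ty":0,"tz":-0.006,"ax":0,"ay":0,"az":0,"jaw":-1},{"tx":0,"ty":0,"tz":-0.009,"ax":0,"ay":0,"az":0,"jaw":-1},{"tx":0,"ty":0,"tz":-0.012,"ax":0,"ay":0,"az":0,"jaw":-1},{"tx":0,"ty":0,"tz":-0.012,"ax":0,"ay":0,"az":0,"jaw":-1},{"tx":0,"ty":0,"tz":-0.01,"ax":0,"ay":0,"az":0,"jaw":-1},{"tx":0,"ty":0,"tz":-0.007,"ax":0,"ay":0,"az":0,"jaw":-1},{"tx":0,"ty":0,"tz":-0.004,"ax":0,"ay":0,"az":0,"jaw":-1},{"tx":0,"ty":0,"tz":-0.001,"ax":0,"ay":0,"az":0,"jaw":-1}]'
python3 - <<'E'
from h import *
c=snap('side','s4.png');o=telemetry.get_obs();print({k:np.round(o[k],4) for k in('time','q','ee_pos','tcp_rot','opening','wrist_force')})
s=cv2.imread('pics/s4.png')[220:370,290:490]
cv2.imwrite('pics/a4.png',cv2.resize(s,None,fx=4,fy=4,interpolation=cv2.INTER_CUBIC))
E
```

```text
time: 11.7
ee_pos: [0.3842, 0.1996, 0.0629]
tcp_rot: [-180.0, 0.0, 78.1]
wrist_force: [-0.6, 0.1, -1.8]
opening: 0.0572
grasp_force: 42.9
{'time': np.float64(11.75), 'q': array([ 2.744990e+01, -1.110460e+01, -2.395340e+01,  7.716040e+01,
       -5.000000e-04,  1.293395e+02]), 'ee_pos': array([0.3841, 0.1995, 0.0628]), 'tcp_rot': array([-1.799931e+02,  6.200000e-03,  7.811040e+01]), 'opening': np.float64(0.0574), 'wrist_force': array([ 0.0666,  0.5526, -0.4383])}
```

View pics/a4.png

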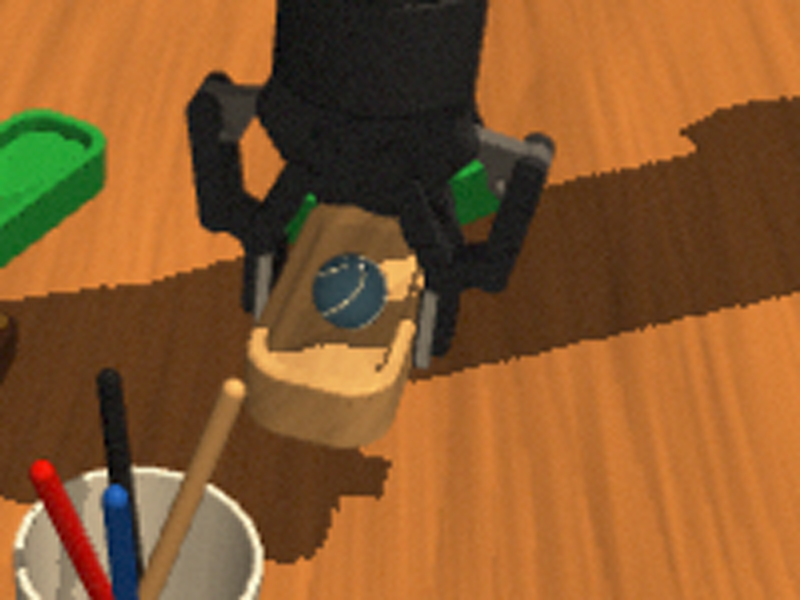

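Dish is level in the air with the marble still central (≈ px (377,292)). Now the quarter turn, −94.4° about tool z, ramped.

```bash
python3 -m handwheel '[{"tx":0,"ty":0,"tz":0,"ax":0,"ay":0,"az":-0.4,"jaw":-1},{"tx":0,"ty":0,"tz":0,"ax":0,"ay":0,"az":-1,"jaw":-1},{"tx":0,"ty":0,"tz":0,"ax":0,"ay":0,"az":-1.8,"jaw":-1},{"tx":0,"ty":0,"tz":0,"ax":0,"ay":0,"az":-2.6,"jaw":-1},{"tx":0,"ty":0,"tz":0,"ax":0,"ay":0,"az":-3.2,"jaw":-1},{"tx":0,"ty":0,"tz":0,"ax":0,"ay":0,"az":-3.6,"jaw":-1},{"tx":0,"ty":0,"tz":0,"ax":0,"ay":0,"az":-4,"jaw":-1},{"tx":0,"ty":0,"tz":0,"ax":0,"ay":0,"az":-4,"jaw":-1},{"tx":0,"ty":0,"tz":0,"ax":0,"ay":0,"az":-4,"jaw":-1},{"tx":0,"ty":0,"tz":0,"ax":0,"ay":0,"az":-4,"jaw":-1}]'
python3 -m handwheel '[{"tx":0,"ty":0,"tz":0,"ax":0,"ay":0,"az":-4,"jaw":-1},{"tx":0,"ty":0,"tz":0,"ax":0,"ay":0,"az":-4,"jaw":-1},{"tx":0,"ty":0,"tz":0,"ax":0,"ay":0,"az":-4,"jaw":-1},{"tx":0,"ty":0,"tz":0,"ax":0,"ay":0,"az":-4,"jaw":-1},{"tx":0,"ty":0,"tz":0,"ax":0,"ay":0,"az":-4,"jaw":-1},{"tx":0,"ty":0,"tz":0,"ax":0,"ay":0,"az":-4,"jaw":-1},{"tx":0,"ty":0,"tz":0,"ax":0,"ay":0,"az":-4,"jaw":-1},{"tx":0,"ty":0,"tz":0,"ax":0,"ay":0,"az":-4,"jaw":-1},{"tx":0,"ty":0,"tz":0,"ax":0,"ay":0,"az":-4,"jaw":-1},{"tx":0,"ty":0,"tz":0,"ax":0,"ay":0,"az":-4,"jaw":-1}]'
python3 -m handwheel '[{"tx":0,"ty":0,"tz":0,"ax":0,"ay":0,"az":-4,"jaw":-1},{"tx":0,"ty":0,"tz":0,"ax":0,"ay":0,"az":-4,"jaw":-1},{"tx":0,"ty":0,"tz":0,"ax":0,"ay":0,"az":-4,"jaw":-1},{"tx":0,"ty":0,"tz":0,"ax":0,"ay":0,"az":-3.8,"jaw":-1},{"tx":0,"ty":0,"tz":0,"ax":0,"ay":0,"az":-3.4,"jaw":-1},{"tx":0,"ty":0,"tz":0,"ax":0,"ay":0,"az":-2.8,"jaw":-1},{"tx":0,"ty":0,"tz":0,"ax":0,"ay":0,"az":-2,"jaw":-1},{"tx":0,"ty":0,"tz":0,"ax":0,"ay":0,"az":-1.2,"jaw":-1},{"tx":0,"ty":0,"tz":0,"ax":0,"ay":0,"az":-0.5,"jaw":-1},{"tx":0,"ty":0,"tz":0,"ax":0,"ay":0,"az":-0.1,"jaw":-1}]'
python3 - <<'E'
from h import *
c=snap('side','s5.png');o=telemetry.get_obs();print({k:np.round(o[k],4) for k in('time','q','ee_pos','tcp_rot','opening','wrist_force')})
print(proj('side',[.3840,.1996,.09]))
s=cv2.imread('pics/s5.png')[200:380,240:480]
cv2.imwrite('pics/a5.png',cv2.resize(s,None,fx=3.3,fy=3.3,interpolation=cv2.INTER_CUBIC))
E
```

```text
time: 13.0
ee_pos: [0.3841, 0.1995, 0.0627]
tcp_rot: [-180.0, -0.0, 106.9]
wrist_force: [-0.5, -0.1, -1.3]
opening: 0.0573
grasp_force: 42.9
time: 14.25
ee_pos: [0.3841, 0.1995, 0.0627]
tcp_rot: [-180.0, -0.0, 146.9]
wrist_force: [0.2, -0.4, -1.9]
opening: 0.0574
grasp_force: 42.9
time: 15.5
ee_pos: [0.3842, 0.1996, 0.0628]
tcp_rot: [-180.0, -0.0, 172.5]
wrist_force: [0.8, -0.7, -1.2]
opening: 0.0574
grasp_force: 42.9
{'time': np.float64(15.55), 'q': array([ 2.74496e+01, -1.11087e+01, -2.39532e+01,  7.71541e+01,
        3.00000e-04,  3.49416e+01]), 'ee_pos': array([0.3842, 0.1996, 0.0628]), 'tcp_rot': array([1.799989e+02, 1.000000e-03, 1.725080e+02]), 'opening': np.float64(0.0575), 'wrist_force': array([-0.2239,  0.1225, -0.8478])}
[[376.18263801 292.88284346]]
```

View pics/a5.png

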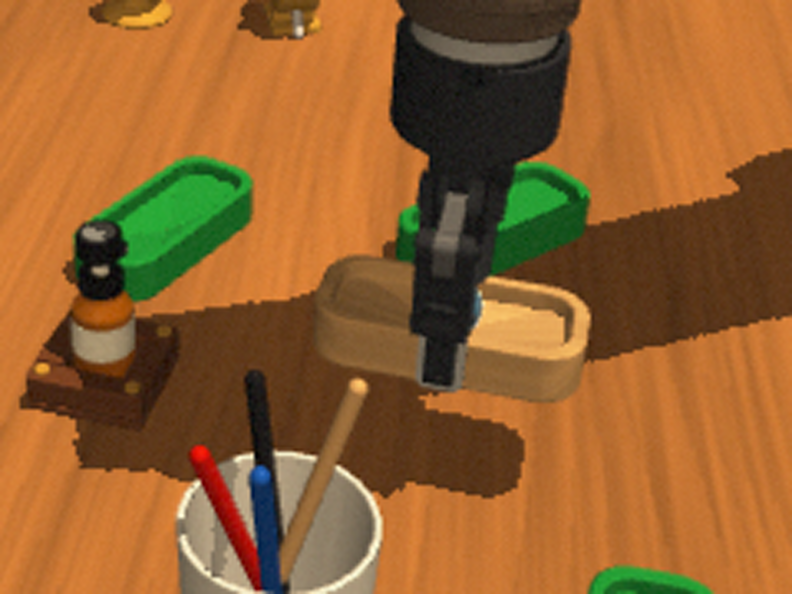

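The dish end now faces the nozzle, and the marble shows just past the finger (≈ px (384,292)) where a centred one should. Quick check of level and distance by overlaying the model, then hand in.

```bash
python3 - <<'E'
from h import *
a=np.radians(172.5);u=np.array([np.cos(a),np.sin(a),0]);v=np.array([-u[1],u[0],0]);c=np.array([.3842,.1996,.0647])
im=cv2.imread('pics/s5.png');f=3.3
big=cv2.resize(im[200:380,240:480],None,fx=f,fy=f,interpolation=cv2.INTER_CUBIC)
th=np.linspace(0,2*np.pi,400);cs,sn=np.cos(th),np.sin(th);r=.02
x=np.sign(cs)*(.065-r)+r*cs;y=np.sign(sn)*(.029-r)+r*sn
for z in(0,.028):
    p=(proj('side',c+np.outer(x,u)+np.outer(y,v)+[0,0,z])-[240,200]+.5)*f
    cv2.polylines(big,[p.round().astype(int)],True,(255,0,255),1)
t=np.linspace(0,2*np.pi,60)
m=(proj('side',c+[0,0,.025])-[240,200]+.5)*f;cv2.circle(big,tuple(m[0].astype(int)),29,(255,0,0),1)
cv2.imwrite('pics/o5.png',big)
E
```

```text
(no output)
```

View pics/o5.png

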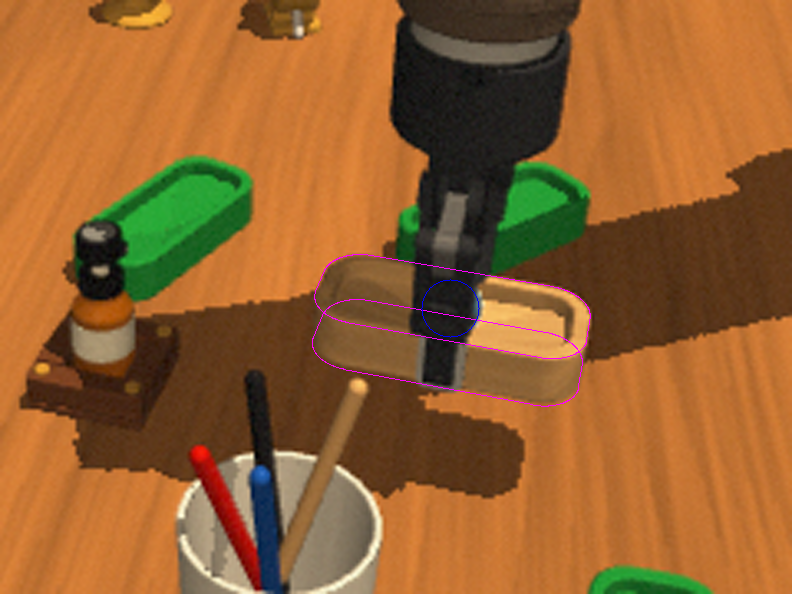

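The overlay matches the rim at both ends: level, in line, marble in the middle. Handing in.

```bash
python3 -m handwheel '[{"tx":0,"ty":0,"tz":0,"ax":0,"ay":0,"az":0,"jaw":-1},{"tx":0,"ty":0,"tz":0,"ax":0,"ay":0,"az":0,"jaw":-1},{"tx":0,"ty":0,"tz":0,"ax":0,"ay":0,"az":0,"jaw":-1},{"tx":0,"ty":0,"tz":0,"ax":0,"ay":0,"az":0,"jaw":-1},{"tx":0,"ty":0,"tz":0,"ax":0,"ay":0,"az":0,"jaw":-1},{"tx":0,"ty":0,"tz":0,"ax":0,"ay":0,"az":0,"jaw":-1},{"tx":0,"ty":0,"tz":0,"ax":0,"ay":0,"az":0,"jaw":-1},{"tx":0,"ty":0,"tz":0,"ax":0,"ay":0,"az":0,"jaw":-1},{"tx":0,"ty":0,"tz":0,"ax":0,"ay":0,"az":0,"jaw":-1},{"tx":0,"ty":0,"tz":0,"ax":0,"ay":0,"az":0,"jaw":-1}]' && python3 -c "
from workcell import workorder
print(workorder.job_done())"
```

```text
time: 16.8
ee_pos: [0.3842, 0.1995, 0.0628]
tcp_rot: [-180.0, -0.0, 172.5]
wrist_force: [0.2, 0.6, -1.6]
opening: 0.0572
grasp_force: 42.9
the job is handed in; nothing more can be done
None
```

I pressed the cap right down and it sprang back, then lifted and turned the dish; it is held level, end-on to the nozzle, with the marble central at about 90 mm height and 180 mm from the sprayer, and the job was handed in at about 17 s (no verdict was returned).

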